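Put the doming punches back in the leaning punch box

TASK

Stand the two loose ball-headed punches in empty cells of the leaning wooden box, one to a cell, ball up and fully home on the felt at the bottom; lower them in rather than letting them fall. One of the empty cells has a broken stub jammed at its bottom, so if a punch stops high there, take it out and use another. Leave everything else where it is.

Things in the scene. Friction and masses are not known exactly. Their poses are not given: they have to be found in the camera images.
- box: Open wooden box, 50 x 176 x 68 mm (x, y, z), one row of four square cells, leaning on a fixed stand. Origin: centre of its underside. z runs up along the cells to their mouths and leans 30 degrees from vertical towards the box's near side (-x, the robot's side); y runs along the row; x across it, rising away from the robot. Walls, dividers and floor are 8 mm thick.
- row_mouth (a point): Middle of the row of cells at the height of the rims and divider tops (box z = 68 mm), on the middle divider. The four cells, 34 x 34 mm inside, are centred at box x = 0 and y = -63, -21, +21 and +63 mm. One holds the flat-headed punch, the other three look empty. The stand is a 150 x 200 x 12 mm board with two cheeks at the ends of the box, no higher than its rims.
- row_floor (a point): Middle of the row at the cells' floor (box z = 8 mm). Two of the three cells without the flat punch have just a 3 mm felt pad at the bottom (top at box z = 11 mm). The third, no telling which, has a broken-off 26 mm long steel stub jammed at the bottom (top at box z = 34 mm): a punch put there stops 23 mm too high.
- punch_a: Steel ball-headed doming punch standing on the bench, ball up: round shank of 26 mm diameter and 94 mm length, a narrow neck and a 30 mm ball on top, 124 mm high in all, about 0.5 kg. Origin: centre of its flat foot; z runs up its axis to the ball.
- punch_b: A second ball-headed punch, the same as punch_a.
- punch_a_head (a point): Centre of the ball of punch_a, 109 mm above its foot.
- punch_b_head (a point): Centre of the ball of punch_b, 109 mm above its foot.
- flat_punch: Bystander: steel punch with a flat head (26 mm shank, 31 mm head, 110 mm long), loose, already standing in one of the cells, leaning on its -x wall. Origin: at the level of its foot, on its cell's centre line, 4 mm beside its own axis; z runs along it to its head.
- mandrel: Bystander: stepped dark steel mandrel standing on a round foot of 54 mm diameter, 120 mm high, about 0.35 kg. Origin: centre of its underside.
- jar: Bystander: closed amber glass jar, 56 mm diameter, 85 mm high. Origin: centre of its underside.
- hammer: Bystander: hammer lying on the bench, 240 mm long, along its x axis, head at +x.
- file: Bystander: file lying on the bench, 230 mm long along its x axis, wooden handle at -x, 16 mm high.
- pliers: Bystander: pliers lying on the bench, 165 mm long along their x axis, 60 mm wide at the handles, 12 mm high.
- tray: Bystander: empty clear plastic tray, 100 x 60 x 20 mm. Origin: centre of its underside.

How it is judged:
By the outcome, as a careful person would: the job done as asked, in the order asked, and still so for the second after the job is handed in, with the robot touching nothing.
It also fails if it takes over 64 s, if anything falls off the work surface, if the arm or the gripper's body presses on something with over 40 N, if the wrist force passes 120 N, or if a joint passes its speed limit or range.

ROBOT

A 6-joint arm with a two-finger parallel gripper is mounted at the origin on the work surface. World frame = base frame: x ahead of the robot, y to its left, z up, the work surface at z = 0. Lengths are in m, angles in rad, forces in N, time in s.
With the tool pointing down it reaches from about 0.3 to 0.75 m from the base axis. Payload 8.5 kg.
Tool frame: the origin (TCP) lies midway between the tips of the shut fingers; the grasp point (between the pads) lies 19 mm behind it; z points along the fingers, y is the direction in which the jaws open and shut (so a half turn about z gives the same grasp; the last joint's range is limited). The gripper opens to 88 mm and grips with 3 to 60 N. Pads are 18 mm wide; open, the fingers measure 123 mm over their backs; the gripper's body (75 mm by 187 mm) begins 45 mm behind the grasp point.
Start: joints at [-1.508, 0.381, 1.297, -0, 1.464, -0.215], TCP at [0.151, -0.529, 0.239] pointing down, gripper open.
Joint ranges: [-3.11, 3.11], [-0.89, 2.33], [0.22, 2.48], [-1.42, 4.56], [0.17, 2.85], [-2.88, 2.88]. Speed limits (rad/s): [2.39, 2.39, 3.14, 3.14, 3.14, 3.14].

INTERFACE

Orientations are given as a unit quaternion [w, x, y, z].
In Python, from plant import r gives the robot as it stands.
- The arm moves only by the tool step_arm, never from a script. Its argument "motion" is one flat list of numbers, 7 for each row, row after row: the shift along the tool's x, y, z in m, then the turn, a rotation vector about the tool's x, y, z in rad, then the closure in counts, from 0 (fully open) to 255 (shut). In form: [dx, dy, dz, rx, ry, rz, claw, dx, dy, dz, rx, ry, rz, claw, ...]. A call has 1 to 10 rows; each row shifts and turns the commanded pose from where the row before left it, along the tool's axes as they then stand; what a row does not reach is not made up. A row lasts 1/8 s, in which the tool goes at most 62.5 mm and 10.7 degrees, less where a joint would pass 70% of its speed; a pose out of reach is approached as far as the arm can. A call is refused whole if a number of a shift passes 0.0625 or a number of a turn 0.188, either way. A call with a gripper value outside its range is refused whole. The fingers move at their own pace and stop on an object; the grip force is fixed at half the most. Time passes only in rows, so rows that do not move let the fingers close. It gives the time, the measured TCP pose, the force and the opening at its end, in the units of the state.
- r.get_obs(): the state, without advancing time (a new reading comes with each control period).
- r.camera(name): name is "scene" or "top" or "wrist"; returns (picture, depth): 400x640x3 uint8, red, green, blue; 400x640 float32, m along the optical axis (not along the pixel's ray), 0 where there is no reading.
- r.camera_params(name): a dict with "K" (3x3 intrinsics, pixels), "R" (3x3) and "t" (3): a world point X has camera coordinates R X + t; the wrist camera has in their place "mount" (4x4, takes a point from camera to tool coordinates, whose origin is the TCP and whose axes are the flange's). Camera axes: x right, y down, z forward; pixel columns grow to the right and rows downward; lengths in m; the calibration is good to about 2 mm. A picture is of the moment at which its call begins: read the wrist's pose just before it. camera_params takes no time and is no camera call.
- r.job_done(): hands the job in, once; it reports no verdict.
The state is a dict: "time": time; "joints": joint angles; "qd": joint speeds; "tau": joint torques, N m; "tcp_pos": TCP position; "ee_rot": TCP orientation; "force": force on the tool from outside, world axes, zero at the start; "ft_torque": the same for the moment, N m; "opening": finger opening in m.
Only numpy, scipy, OpenCV 4.12 (cv2) and the standard library are available. Lean on these libraries where they do the work, as an engineer would, in place of code of your own. Each camera call takes 0.05 s, during which the arm holds its last target. There are 200 camera calls.

## Working session

There is one attempt and no reset: what is moved stays moved. The work goes in short steps, Python scripts to look and compute and a tool call to move; the robot and the scene stay as the last step left them, time stands still between calls to the robot, and variables do not carry over. Pictures are saved under pics/ and viewed, about 8 in all and at most 12, crops included, and the job is handed in when it is done.

Besides the shell and the picture viewer there is one more tool, called after "Call:" as name(argument=value, ...), one argument or row to a line, values as JSON. step_arm: Moves the arm, as the interface text tells. Its arguments: {"type":"object","properties":{"motion":{"type":"array"}},"required":["motion"]}

```bash
ls; mkdir -p pics; python3 - <<'E'
from plant import r
import cv2,numpy as np
o=r.get_obs();print({k:np.round(v,3) for k,v in o.items()})
for n in ("scene","top"):
    im,d=r.camera(n);cv2.imwrite(f"pics/{n}0.png",im[...,::-1]);np.savez(f"pics/{n}0.npz",im=im,d=d)
    p=r.camera_params(n);print(n,{k:np.round(v,3).tolist() for k,v in p.items()})
print(r.camera_params("wrist"))
E
```

```text
pics
{'time': np.float64(0.0), 'joints': array([-1.508,  0.381,  1.298, -0.   ,  1.464, -0.215]), 'qd': array([ 0.   ,  0.   ,  0.001, -0.001,  0.   , -0.001]), 'tau': array([ 1.0000e-03, -4.3793e+01, -2.2456e+01,  7.1000e-02,  3.5000e-02,
       -0.0000e+00]), 'tcp_pos': array([ 0.151, -0.529,  0.238]), 'ee_rot': array([-0.001,  0.99 ,  0.138,  0.   ]), 'force': array([-0.578,  0.036,  0.808]), 'ft_torque': array([-0.002,  0.03 , -0.034]), 'opening': np.float64(0.088)}
scene {'K': [[379.842, 0.0, 311.943], [0.0, 379.842, 198.526], [0.0, 0.0, 1.0]], 'R': [[0.713, 0.701, 0.015], [0.505, -0.499, -0.705], [-0.487, 0.51, -0.709]], 't': [-0.422, -0.238, 1.31]}
top {'K': [[520.75, 0.0, 315.368], [0.0, 520.75, 194.953], [0.0, 0.0, 1.0]], 'R': [[-0.01, -1.0, -0.029], [-0.998, 0.011, -0.061], [0.061, 0.028, -0.998]], 't': [0.024, 0.6, 1.043]}
{'K': array([[297.24239315,   0.        , 322.55541582],
       [  0.        , 297.24239315, 200.35283554],
       [  0.        ,   0.        ,   1.        ]]), 'mount': array([[-2.62004808e-04, -9.51098585e-01, -3.08887381e-01,
         7.93139194e-02],
       [ 9.99999948e-01, -1.90889413e-04, -2.60451379e-04,
         1.18396298e-03],
       [ 1.88751607e-04, -3.08887433e-01,  9.51098585e-01,
        -1.45653885e-01],
       [ 0.00000000e+00,  0.00000000e+00,  0.00000000e+00,
         1.00000000e+00]])}
```

View pics/scene0.png

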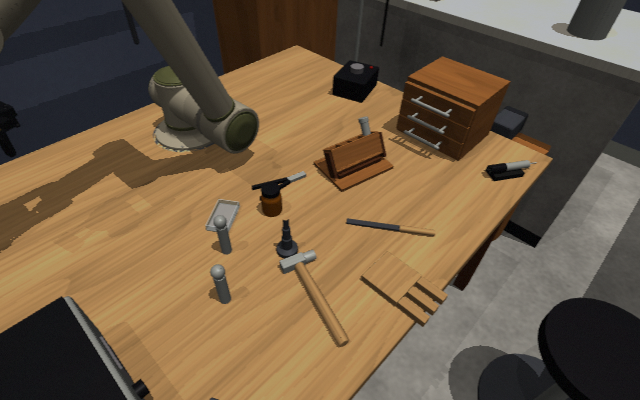

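View pics/top0.png

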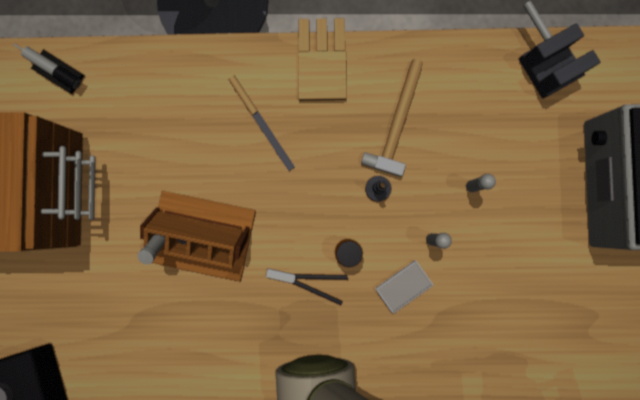

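The scene view shows the box on its stand at the back with the flat punch in its far-left cell. In the top view the box spans about (140-255, 190-285) with the flat punch at (151,248). The ball heads are at (487,181) and (444,240).

```bash
cat > h.py <<'E'
import numpy as np,cv2
from scipy.spatial.transform import Rotation as Ro
def rot(q): return Ro.from_quat([q[1],q[2],q[3],q[0]]).as_matrix()
def cam(r,n,o=None):
    p=r.camera_params(n)
    if n=="wrist":
        M=p["mount"];T=rot(o["ee_rot"])
        Rcw=T@M[:3,:3];c=T@M[:3,3]+o["tcp_pos"]
    else: Rcw=np.array(p["R"]).T;c=-Rcw@np.array(p["t"])
    return np.array(p["K"]),Rcw,c
def ray(C,u,v):
    K,R,c=C;d=R@np.array([(u-K[0,2])/K[0,0],(v-K[1,2])/K[0,0],1.]);return c,d
def onz(C,u,v,z):
    c,d=ray(C,u,v);return c+d*(z-c[2])/d[2]
def cloud(C,d):
    K,R,c=C;v,u=np.mgrid[:400,:640]
    P=np.stack([(u-K[0,2])/K[0,0]*d,(v-K[1,2])/K[0,0]*d,d],-1);return P@R.T+c
def tri(rays):
    A=0;b=0
    for c,d in rays:
        d=d/np.linalg.norm(d);M=np.eye(3)-np.outer(d,d);A=A+M;b=b+M@c
    return np.linalg.solve(A,b)
E
python3 - <<'E'
from plant import r
from h import *
C=cam(r,"top");S=cam(r,"scene")
z=np.load("pics/top0.npz");P=cloud(C,z["d"])
for n,x in (("p1",(460,165,500,200)),("p2",(420,225,460,255)),("jar",(330,235,368,272)),("mandrel",(362,172,395,204))):
    Q=P[x[1]:x[3],x[0]:x[2]].reshape(-1,3);Q=Q[Q[:,2]>.02];print(n,Q.max(0).round(3),Q.min(0).round(3))
    T=Q[Q[:,2]>.097];print("  top",((T.max(0)+T.min(0))/2).round(4) if len(T) else None)
for n,a in (("p1",((487,181),(217,271))),("p2",((444,240),(220,221)))):
    print(n,onz(C,*a[0],.109).round(4),onz(S,*a[1],.109).round(4),tri([ray(C,*a[0]),ray(S,*a[1])]).round(4))
t=cv2.imread("pics/top0.png")[180:290,130:265];s=cv2.imread("pics/scene0.png")[110:195,305:400]
cv2.imwrite("pics/c1.png",np.vstack([cv2.resize(t,(660,540//1),interpolation=2)]))
np.save("pics/Pbox.npy",P[180:290,130:265])
Q=P[185:290,130:265].reshape(-1,3);Q=Q[(Q[:,2]>.02)];print(Q.max(0),Q.min(0))
H=P[180:290:8,130:265:8,2];print((H*1000).astype(int))
E
```

```text
p1 [ 0.632 -0.012  1.077] [ 0.535 -0.315  0.02 ]
  top [ 0.5836 -0.1635  0.5913]
p2 [ 0.535 -0.012  1.077] [ 0.496 -0.232  0.021]
  top [ 0.5159 -0.1218  0.5917]
jar [ 0.535 -0.012  1.077] [ 0.458 -0.073  0.021]
  top [ 0.5355 -0.0117  1.0774]
mandrel [ 0.645 -0.012  1.077] [ 0.535 -0.142  0.021]
  top [ 0.5763 -0.0618  0.5877]
p1 [ 0.6172 -0.3022  0.109 ] [ 0.6168 -0.305   0.109 ] [ 0.6166 -0.3037  0.1074]
p2 [ 0.5091 -0.2206  0.109 ] [ 0.5093 -0.2199  0.109 ] [ 0.5093 -0.2203  0.1093]
[0.57909999 0.35686984 1.07744852] [ 0.45990218 -0.01172084  0.0200181 ]
[[ -1   0   0   1   0   0   5   2  -2   1   0   1   0   0   0  -5   2]
 [ -2  -3  -2   0   2   1   0   3   2   2   2   3   2   1   2   0   0]
 [ -1  -2   1   0   9  10  12  13   1   4   0  -3   0  -2  -1   1  -1]
 [  0   0   0   1  10  14  10  12  13  10  13   8  13  -2   1   3  -2]
 [  3   0   2  45  42  22  11  13  12  14  15   9  12  16   9  11  -1]
 [  1  -1  75  70  65  62  54  47  43  22  23  11  13   8  11   9   0]
 [  0  -1 103  94  93  85  80  75  68  65  60  54  51  40  14  14  -1]
 [  0  -1  85  87  79  96  94  99  95  84  81  77  73  67  62   3  -1]
 [  2   0 104 107  83  75  52  51  57  37  97  97  96  92  68   0   0]
 [ -3   2 134 123  72  77  77  81  62  62  86  50  44  81  14   2  -1]
 [ -2   2 125  15  12  10  13  12  12  74  78  71  68  62  15   1   0]
 [  0   0   0   0   0   0  -3  14  11   9  10   9  12  10  10   2   1]
 [  5   0   0   3   0   3   0   0   1   0   1  12  10   9   0   3   1]
 [  2   0   0  -2   0   2  -2   2   0  -1   1   0   0  -2  -2   2   0]]
```

View pics/c1.png

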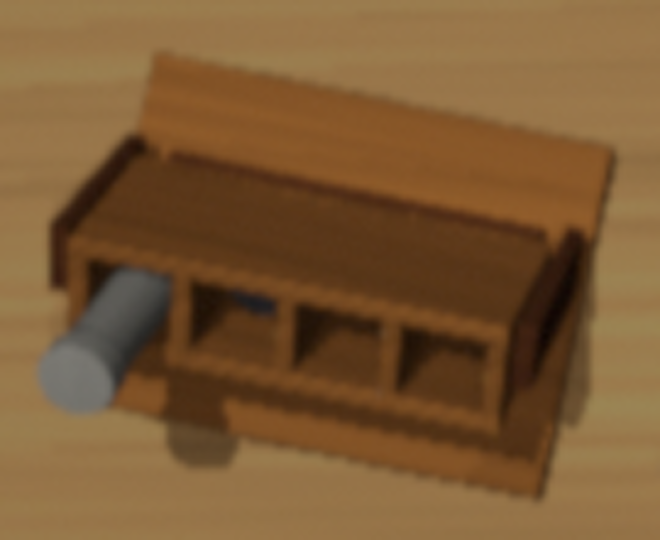

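The crop shows the rim corners at about (72,238), (510,325) and (500,430). The flat punch is in the leftmost (+63) cell, and something blue is visible in the +21 cell. I'll get the box frame and plan a close look.

```bash
python3 - <<'E'
from plant import r
from h import *
C=cam(r,"top");P=np.load("pics/Pbox.npy")
f=lambda u,v:(130+u/4.889,180+v/4.909)
# upper (+x) face plane fit : the dark outer +x side
m=np.zeros((110,135),np.uint8);cv2.fillPoly(m,[np.array([[x/4.889,y/4.909] for x,y in((110,225),(160,175),(520,245),(480,300))]).astype(int)],1)
Q=P[m>0];c=Q.mean(0);n=np.linalg.svd(Q-c)[2][2];n*=np.sign(n[2]);print("plane +x face",c,n,"tilt",np.degrees(np.arccos(n[2])),"yaw",np.degrees(np.arctan2(n[1],n[0])))
a,b=onz(C,*f(72,238),.098),onz(C,*f(510,325),.098);d=a-b
e=onz(C,*f(500,430),.073)
print("edge",a,b,np.linalg.norm(d),"yaw",np.degrees(np.arctan2(-d[0],d[1])),e,np.linalg.norm(b-e))
yaw=np.arctan2(-d[0],d[1]);R=Ro.from_euler("z",yaw)*Ro.from_euler("y",-30,degrees=True);B=R.as_matrix();print(B.round(3))
for h in (.093,.098,.103):
    a,b=onz(C,*f(72,238),h),onz(C,*f(510,325),h);print(h,np.linalg.norm(a-b),((a+b)/2-.025*B[:,0]).round(4))
print("c-check: dist of edge from face",(a-c)@n,(b-c)@n)
# reflect wrist: tool pose needed: tool z=-box z
o=r.get_obs();print(rot(o["ee_rot"]).round(3))
E
```

```text
plane +x face [0.53621519 0.25095317 0.06955077] [-0.98182813  0.18968505  0.005754  ] tilt 89.67031813437836 yaw 169.06541216736727
edge [0.53554098 0.34001982 0.098     ] [0.50063938 0.16937628 0.098     ] 0.1741761716475621 yaw -11.559242571730543 [0.45876344 0.17795669 0.073     ] 0.049519873439011604
[[ 0.848  0.2   -0.49 ]
 [-0.174  0.98   0.1  ]
 [ 0.5    0.     0.866]]
0.093 0.17506532594560334 [0.4968 0.2604 0.0805]
0.098 0.1741761716475621 [0.4969 0.259  0.0855]
0.103 0.1732870173495209 [0.497  0.2577 0.0905]
c-check: dist of edge from face 0.01740881667979637 0.019297971890439542
[[ 0.962  0.274 -0.   ]
 [ 0.274 -0.962  0.001]
 [ 0.    -0.001 -1.   ]]
```

Call:
step_arm(
  motion=[0.0477,-0.0221,0.0042,0,0,0,0,0.0477,-0.0221,0.0042,0,0,0,0,0.0477,-0.0221,0.0042,0,0,0,0,0.0477,-0.0221,0.0042,0,0,0,0,0.0477,-0.0221,0.0042,0,0,0,0,0.0477,-0.0221,0.0042,0,0,0,0,0.0477,-0.0221,0.0042,0,0,0,0,0.0477,-0.0221,0.0042,0,0,0,0,0.0477,-0.0221,0.0042,0,0,0,0,0,0,0,0,0,0,0],
)

```text
time: 1.35
tcp_pos: [0.5106, -0.2175, 0.2001]
ee_rot: [-0.001, 0.99, 0.141, -0.0]
force: [-0.2, -0.3, -0.6]
opening: 0.0881
```

Call:
step_arm(
  motion=[-0.002,0.0023,0,0,0,0,0,0,0,0.03,0,0,0,0,0,0,0.03,0,0,0,0,0,0,0.03,0,0,0,0,0,0,0.03,0,0,0,0,0,0,0.015,0,0,0,0,0,0,0,0,0,0,120,0,0,0,0,0,0,255,0,0,0,0,0,0,255,0,0,0,0,0,0,255],
)

```text
time: 2.6
tcp_pos: [0.508, -0.2227, 0.0666]
ee_rot: [0.0, 0.99, 0.139, 0.0]
force: [-0.5, -0.8, 0.9]
opening: 0.0502
```

Call:
step_arm(
  motion=[0,0,0,0,0,0,255,0,0,0,0,0,0,255,0,0,0,0,0,0,255,0,0,0,0,0,0,255],
)

```text
time: 3.1
tcp_pos: [0.5079, -0.2226, 0.0661]
ee_rot: [0.0, 0.99, 0.138, 0.0]
force: [-0.1, 1.6, 1.7]
opening: 0.028
```

```bash
cat >> h.py <<'E'
yaw=np.radians(-11.5);B=(Ro.from_euler("z",yaw)*Ro.from_euler("y",-30,degrees=True)).as_matrix()
mouth=np.array([.497,.259,.0845])
RT=np.stack([B[:,1],B[:,0],-B[:,2]],1)   # wanted tool axes over the box
def box(x,y,z,m=mouth): return m+B@np.array([x,y,z-.068])
def go(o,pos,R=None):
    T=rot(o["ee_rot"]);print("shift",(T.T@(pos-o["tcp_pos"])).round(4),"turn",Ro.from_matrix(T.T@(T if R is None else R)).as_rotvec().round(4))
E
python3 - <<'E'
from plant import r
from h import *
o=r.get_obs();print(o["opening"],o["force"],o["tcp_pos"])
p=box(0,-.079,.068+.104);print(p);go(o,p,RT)
E
```

```text
0.027983939196508628 [-0.10819077  1.56411525  1.74540067] [ 0.50788197 -0.2225971   0.06605333]
[0.43029385 0.19195308 0.17456664]
shift [ 0.0391 -0.4199 -0.1085] turn [-0.4699  0.2856 -1.0661]
```

Call:
step_arm(
  motion=[0,0,0,0,0,0,255,0,0,-0.02,0,0,0,255,0,0,-0.06,0,0,0,255,0,0,-0.06,0,0,0,255,0.005,-0.052,0,0,0,0,255,0.005,-0.052,0,0,0,0,255,0.005,-0.052,0,0,0,0,255,0.005,-0.052,0,0,0,0,255,0.005,-0.052,0,0,0,0,255,0.005,-0.052,0,0,0,0,255],
)

```text
time: 4.35
tcp_pos: [0.4502, 0.0871, 0.2054]
ee_rot: [-0.0, 0.99, 0.138, -0.001]
force: [0.8, 0.1, -3.9]
opening: 0.0281
```

```bash
python3 - <<'E'
from plant import r
from h import *
o=r.get_obs();print(o["opening"],o["force"],o["tcp_pos"])
p=box(0,-.079,.068+.104);go(o,p,RT)
E
```

```text
0.028082418725409713 [ 0.75736992  0.14813593 -3.91608043] [0.45022126 0.08711531 0.20542525]
shift [ 0.0096 -0.1063  0.0309] turn [-0.4709  0.2866 -1.0663]
```

Call:
step_arm(
  motion=[0,0,0,-0.0673,0.0409,-0.1523,255,0,0,0,-0.0673,0.0409,-0.1523,255,0,0,0,-0.0673,0.0409,-0.1523,255,0,0,0,-0.0673,0.0409,-0.1523,255,0,0,0,-0.0673,0.0409,-0.1523,255,0,0,0,-0.0673,0.0409,-0.1523,255,0,0,0,-0.0673,0.0409,-0.1523,255],
)

```text
time: 5.22
tcp_pos: [0.4503, 0.0858, 0.2052]
ee_rot: [0.201, 0.746, 0.613, 0.164]
force: [0.7, -1.0, -4.1]
opening: 0.028
```

```bash
python3 - <<'E'
from plant import r
from h import *
o=r.get_obs();print(o["opening"],o["force"],o["tcp_pos"])
p=box(0,-.079,.068+.104);go(o,p,RT)
E
```

```text
0.02800676045920428 [ 0.74177879 -0.959403   -4.08703381] [0.4502776  0.08579329 0.20518193]
shift [ 0.1003 -0.05    0.0062] turn [ 0.0011 -0.0007  0.0055]
```

Call:
step_arm(
  motion=[0.0333,-0.0167,0,0,0,0,255,0.0333,-0.0167,0,0,0,0,255,0.0333,-0.0167,0,0,0,0.005,255,0,0,0.006,0,0,0,255],
)

```text
time: 5.72
tcp_pos: [0.4303, 0.1933, 0.1745]
ee_rot: [0.2, 0.748, 0.611, 0.164]
force: [0.5, -0.3, -4.0]
opening: 0.028
```

```bash
python3 - <<'E'
from plant import r
from h import *
o=r.get_obs();im,d=r.camera("wrist");np.savez("pics/w1.npz",im=im,d=d,p=o["tcp_pos"],q=o["ee_rot"])
go(o,box(0,-.079,.068+.104),RT)
C=cam(r,"wrist",o);P=cloud(C,d);Q=(P-mouth)@B+[0,0,.068]
for y in (.063,.021,-.021,-.063):
    # project the expected mouth corners
    K,R,c=C
    m=[ (K@(R.T@(box(a,y+b,.068)-c))) for a in(-.017,.017) for b in (-.017,.017)];print(y,[(x[:2]/x[2]).round().astype(int).tolist() for x in m])
    s=(abs(Q[...,0])<.013)&(abs(Q[...,1]-y)<.013)&(Q[...,2]<.06)&(Q[...,2]>-.01)
    z=Q[s][:,2];print(len(z),np.percentile(z,[2,10,30,50,70]).round(3) if len(z)>5 else 0)
im2=cv2.convertScaleAbs(im[...,::-1],alpha=1.3);cv2.imwrite("pics/w1.png",im2)
E
```

```text
shift [-0.0013  0.0003  0.0001] turn [-0.001  -0.001  -0.0015]
0.063 [[301, 41], [300, -11], [346, 41], [347, -11]]
165 [0.007 0.008 0.009 0.032 0.045]
0.021 [[302, 100], [301, 53], [345, 100], [346, 53]]
854 [0.033 0.034 0.035 0.035 0.035]
-0.021 [[303, 153], [302, 111], [344, 153], [345, 111]]
699 [0.011 0.011 0.012 0.012 0.013]
-0.063 [[304, 200], [303, 162], [343, 200], [344, 162]]
400 [0.011 0.012 0.012 0.013 0.013]
```

View pics/w1.png

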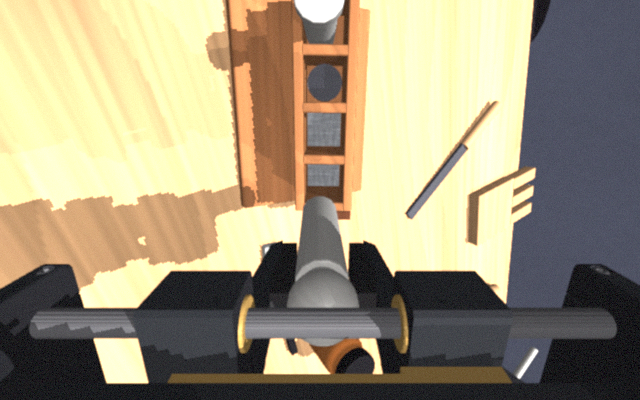

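The wrist view shows cells from top to bottom: the flat punch (320,10), a round stub at (323,82), then felt at (323,130) and (323,178). The depth agrees: stub top at 34 mm in +21, felt at about 12 mm in -21 and -63. The punch foot is at about (320,205).

```bash
python3 - <<'E'
from plant import r
from h import *
w=np.load("pics/w1.npz");o=dict(tcp_pos=w["p"],ee_rot=w["q"])
C=cam(r,"wrist",o);P=cloud(C,w["d"]);Q=(P-mouth)@B+[0,0,.068]
rim=(Q[...,2]>.062)&(Q[...,2]<.074)&(abs(Q[...,0])<.035)&(Q[...,1]<.05)&(Q[...,1]>-.095)
print("rim z",np.median(Q[rim][:,2]), "x range",np.percentile(Q[rim][:,0],[1,99]))
for y in (.021,-.021,-.063):
    s=rim&(abs(Q[...,1]-y)<.012);x=Q[s][:,0];print(y,"-x wall",np.percentile(x[x<0],[3,50,97]).round(4),"+x wall",np.percentile(x[x>0],[3,50,97]).round(4))
s=rim&(abs(Q[...,0]-.002)<.012);y=np.sort(Q[s][:,1])
for c in (.042,0,-.042,-.084):
    k=y[abs(y-c)<.012];print("divider",c,len(k),np.percentile(k,[3,50,97]).round(4) if len(k) else 0)
T=rot(w["q"]);t=(P-w["p"])@T
s=(abs(t[...,0])<.025)&(abs(t[...,1])<.02)&(t[...,2]>.003)&(t[...,2]<.08)
k=t[s]
for a in np.arange(.005,.075,.01):
    j=k[abs(k[:,2]-a)<.005]
    if len(j)>5:print(a.round(3),len(j),"y mid",((j[:,1].max()+j[:,1].min())/2).round(4),"w",np.ptp(j[:,1]).round(4),"x max",np.percentile(j[:,0],90).round(4))
print("foot z",np.percentile(k[:,2],[95,99,100]).round(4))
E
```

```text
rim z 0.06901972752945082 x range [-0.02457395  0.0251192 ]
0.021 -x wall [-0.0238 -0.0199 -0.0164] +x wall [0.0177 0.0214 0.0252]
-0.021 -x wall [-0.0243 -0.0206 -0.0168] +x wall [0.0171 0.0208 0.0248]
-0.063 -x wall [-0.0248 -0.0212 -0.0176] +x wall [0.0167 0.0203 0.0244]
divider 0.042 446 [0.0363 0.0405 0.0494]
divider 0 301 [-0.005  -0.0012  0.0018]
divider -0.042 310 [-0.0474 -0.0429 -0.0395]
divider -0.084 62 [-0.0937 -0.0839 -0.0815]
0.005 205 y mid -0.002 w 0.0241 x max 0.0133
0.015 263 y mid -0.0022 w 0.0241 x max 0.0133
0.025 227 y mid -0.0025 w 0.0241 x max 0.0135
0.035 197 y mid -0.0027 w 0.0244 x max 0.0137
0.045 163 y mid -0.0029 w 0.0242 x max 0.0138
0.055 149 y mid -0.0032 w 0.0242 x max 0.014
0.065 47 y mid -0.0031 w 0.0236 x max 0.014
foot z [0.0592 0.0628 0.0646]
```

Call:
step_arm(
  motion=[0.0135,0.0016,0,0,0,0,255,0,0,0.015,0,0,0,255,0,0,0.015,0,0,0,255,0,0,0,0,0,0,255],
)

```text
time: 6.28
tcp_pos: [0.4506, 0.201, 0.1496]
ee_rot: [0.2, 0.75, 0.609, 0.164]
force: [0.0, -0.2, -4.5]
opening: 0.0278
```

```bash
cat > look.py <<'E'
import sys
from plant import r
from h import *
o=r.get_obs();im,d=r.camera("wrist");n=sys.argv[1];y0=float(sys.argv[2])
np.savez(f"pics/{n}.npz",im=im,d=d,p=o["tcp_pos"],q=o["ee_rot"])
print("force",o["force"].round(2),"box tcp",(B.T@(o["tcp_pos"]-mouth)+[0,0,.068]).round(4));go(o,box(0,y0,.087),RT)
C=cam(r,"wrist",o);P=cloud(C,d);T=rot(o["ee_rot"]);t=(P-o["tcp_pos"])@T
s=(abs(t[...,0])<.025)&(abs(t[...,1])<.02)&(t[...,2]>.003)&(t[...,2]<.08);k=t[s]
for a in (.01,.03,.05,.06):
    j=k[(abs(k[:,2]-a)<.005)&(k[:,0]>.0)]
    if len(j)>5:print("shank",a,"y mid",((j[:,1].max()+j[:,1].min())/2).round(4),"w",np.ptp(j[:,1]).round(4),"x edge",np.percentile(j[:,0],90).round(4))
Q=(P-mouth)@B+[0,0,.068];rim=(abs(Q[...,2]-.068)<.006)&(abs(Q[...,0])<.035)
s=rim&(abs(Q[...,1]-y0)<.013)
for q in (Q[s&(Q[...,0]<-.012)][:,0],Q[s&(Q[...,0]>.012)][:,0]):
    if len(q)>5:print("x wall",np.percentile(q,[3,50,97]).round(4))
for c in (y0+.021,y0-.021):
    q=Q[rim&(abs(Q[...,0])<.012)&(abs(Q[...,1]-c)<.01)][:,1]
    if len(q)>5:print("divider",np.percentile(q,[3,50,97]).round(4))
cv2.imwrite(f"pics/{n}.png",cv2.convertScaleAbs(cv2.resize(im[40:260,220:420],(600,660)) [:600,:,::-1],alpha=1.3))
E
python3 look.py w2 -.063
```

```text
force [ 0.03 -0.15 -4.46] box tcp [ 0.0032 -0.0661  0.1414]
shift [ 0.0032 -0.0032  0.0544] turn [-0.0005  0.0015 -0.0057]
shank 0.01 y mid -0.002 w 0.0242 x edge 0.0127
shank 0.03 y mid -0.0025 w 0.024 x edge 0.0127
shank 0.05 y mid -0.003 w 0.0242 x edge 0.0128
shank 0.06 y mid -0.0032 w 0.0238 x edge 0.0128
x wall [-0.025  -0.021  -0.0174]
x wall [0.0165 0.0202 0.0242]
divider [-0.0469 -0.0423 -0.0393]
```

View pics/w2.png

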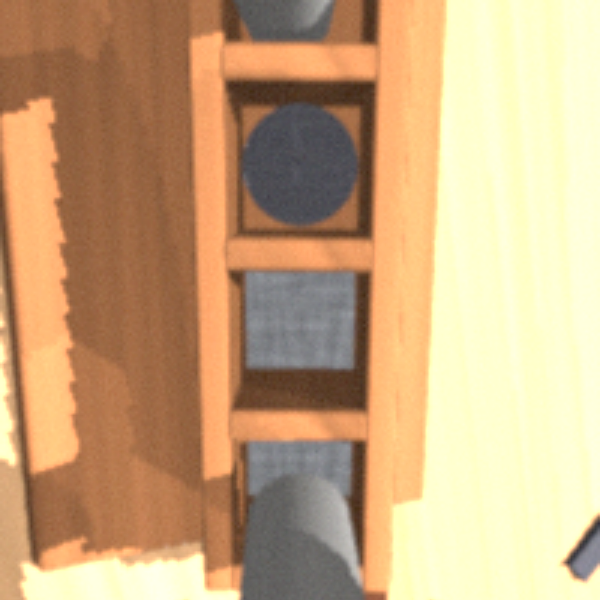

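The punch is laterally centred over the -63 cell, but needs about 2 mm towards +y. Now lowering it.

Call:
step_arm(
  motion=[0.002,0,0,0,0,0,255,0,0,0.008,0,0,0,255,0,0,0.008,0,0,0,255,0,0,0.008,0,0,0,255,0,0,0.008,0,0,0,255,0,0,0,0,0,0,255],
)

```text
time: 7.08
tcp_pos: [0.4665, 0.2, 0.1221]
ee_rot: [0.2, 0.75, 0.609, 0.164]
force: [-0.1, -0.2, -5.1]
opening: 0.0278
```

```bash
python3 look.py w3 -.063
```

```text
force [-0.06 -0.21 -5.13] box tcp [ 0.0031 -0.0638  0.1097]
shift [ 0.0008 -0.0032  0.0227] turn [ 0.0002  0.0007 -0.005 ]
shank 0.01 y mid -0.0021 w 0.0243 x edge 0.0129
shank 0.03 y mid -0.0026 w 0.0241 x edge 0.013
shank 0.05 y mid -0.0031 w 0.0336 x edge 0.0244
shank 0.06 y mid -0.0032 w 0.0337 x edge 0.0244
x wall [-0.0251 -0.0209 -0.0173]
x wall [0.0166 0.0203 0.0243]
divider [-0.0514 -0.0431 -0.0393]
```

Call:
step_arm(
  motion=[0,0,0.009,0,0,0,255,0,0,0.009,0,0,0,255,0,0,0.008,0,0,0,255,0,0,0.003,0,0,0,255,0,0,0.001,0,0,0,255,0,0,0,0,0,0,255],
)

```text
time: 7.88
tcp_pos: [0.4812, 0.1973, 0.097]
ee_rot: [0.2, 0.749, 0.609, 0.165]
force: [-0.4, 1.0, -4.1]
opening: 0.0278
```

```bash
cat > st.py <<'E'
from plant import r
from h import *
o=r.get_obs();print(o["time"],"force box axes",(B.T@o["force"]).round(2),"box tcp",(B.T@(o["tcp_pos"]-mouth)+[0,0,.068]).round(4),o["opening"])
E
python3 st.py
```

```text
7.875 force box axes [-2.59  0.9  -3.25] box tcp [ 0.0035 -0.0636  0.0804] 0.027829799741819795
```

Call:
step_arm(
  motion=[0,0,0.001,0,0,0,255,0,0,0.001,0,0,0,255,0,0,0.001,0,0,0,255,0,0,0,0,0,0,255],
)

```text
time: 8.38
tcp_pos: [0.4824, 0.1975, 0.0954]
ee_rot: [0.201, 0.749, 0.609, 0.166]
force: [-9.8, 3.1, 10.2]
opening: 0.0281
```

```bash
python3 st.py
```

```text
8.375 force box axes [-3.69  1.06 13.94] box tcp [ 0.0037 -0.0632  0.0785] 0.028050927478571765
```

Call:
step_arm(
  motion=[0,-0.0015,0,0,0,0,255,0,-0.0015,0,0,0,0,255,0,0,0,0,0,0,200,0,0,0,0,0,0,150,0,0,0,0,0,0,60,0,0,0,0,0,0,0,0,0,0,0,0,0,0,0,0,0,0,0,0,0],
)

```text
time: 9.38
tcp_pos: [0.4802, 0.1975, 0.0928]
ee_rot: [0.2, 0.749, 0.609, 0.165]
force: [0.6, 1.3, -0.3]
opening: 0.0738
```

```bash
python3 st.py
```

```text
9.375 force box axes [ 0.13  1.38 -0.46] box tcp [ 0.0005 -0.0637  0.0773] 0.07384615173206537
```

Call:
step_arm(
  motion=[0,0,-0.03,0,0,0,0,0,0,-0.05,0,0,0,0,0,0,-0.05,0,0,0,0,0,0,0,0,0,0,0],
)

```text
time: 9.88
tcp_pos: [0.4161, 0.2112, 0.2083]
ee_rot: [0.201, 0.749, 0.609, 0.168]
force: [0.3, 0.0, -1.1]
opening: 0.0878
```

```bash
cat > chk.py <<'E'
import sys
from plant import r
from h import *
o=r.get_obs();im,d=r.camera("wrist");n=sys.argv[1]
C=cam(r,"wrist",o);Q=(cloud(C,d)-mouth)@B+[0,0,.068]
for y in (-.063,-.021,.063):
    s=(abs(Q[...,0])<.03)&(abs(Q[...,1]-y)<.019)&(Q[...,2]>.09)&(Q[...,2]<.16);k=Q[s]
    if len(k):print(y,len(k),"top z",np.percentile(k[:,2],[90,99]).round(4),"mid",k[k[:,2]>k[:,2].max()-.015].mean(0).round(4))
cv2.imwrite(f"pics/{n}.png",cv2.convertScaleAbs(im[...,::-1],alpha=1.2))
go(o,np.array([.6168,-.303,.2]),Ro.from_euler("z",np.radians(30)).as_matrix()@np.diag([1,-1,-1.]))
E
python3 chk.py w4
```

```text
-0.063 1175 top z [0.1361 0.1373] mid [-0.0081 -0.0595  0.1321]
0.063 1631 top z [0.1195 0.1203] mid [-0.0029  0.0612  0.1182]
shift [-0.4631  0.2565  0.1567] turn [ 0.4954 -0.2288  0.8218]
```

View pics/w4.png

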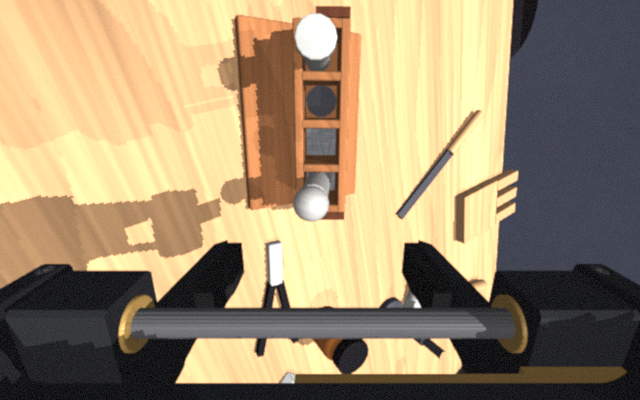

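The first punch is home: its ball top is at box z 0.136 (expected 0.135), at pixel (312,203). Going for the second punch.

Call:
step_arm(
  motion=[0,0,0,0.0826,-0.0381,0.137,0,0,0,0,0.0826,-0.0381,0.137,0,0,0,0,0.0826,-0.0381,0.137,0,0,0,0,0.0826,-0.0381,0.137,0,0,0,0,0.0826,-0.0381,0.137,0,0,0,0,0.0826,-0.0381,0.137,0,-0.0083,0.0545,0,0,0,0,0,-0.0083,0.0545,0,0,0,0,0,-0.0083,0.0545,0,0,0,0,0,-0.0083,0.0545,0,0,0,0,0],
)

```text
time: 11.18
tcp_pos: [0.4967, 0.0025, 0.2035]
ee_rot: [-0.0, 0.966, 0.257, -0.004]
force: [-0.3, 0.7, 0.5]
opening: 0.0883
```

Call:
step_arm(
  motion=[-0.0083,0.0545,0,0,0,0,0,-0.0083,0.0545,0,0,0,0,0,-0.0083,0.0545,0,0,0,0,0,-0.0083,0.0545,0,0,0,0,0,-0.0083,0.0545,0,0,0,0,0,-0.0083,0.0545,0,0,0,0,0,0,0,0,0,0,0,0],
)

```text
time: 12.05
tcp_pos: [0.6159, -0.3075, 0.2009]
ee_rot: [-0.001, 0.967, 0.256, -0.005]
force: [0.2, -0.2, 0.3]
opening: 0.0881
```

```bash
python3 - <<'E'
from plant import r
from h import *
o=r.get_obs();print(o["tcp_pos"])
go(o,np.array([.6168,-.3033,.0655]),Ro.from_euler("z",np.radians(30)).as_matrix()@np.diag([1,-1,-1.]))
E
```

```text
[ 0.61586145 -0.30747856  0.20093229]
shift [ 0.004  -0.0026  0.1354] turn [-0.0045  0.0084 -0.0064]
```

Call:
step_arm(
  motion=[0.004,-0.0026,0,-0.0045,0.0084,-0.0064,0,0,0,0.03,0,0,0,0,0,0,0.03,0,0,0,0,0,0,0.03,0,0,0,0,0,0,0.03,0,0,0,0,0,0,0.015,0,0,0,0,0,0,0,0,0,0,120,0,0,0,0,0,0,255,0,0,0,0,0,0,255,0,0,0,0,0,0,255],
)

```text
time: 13.3
tcp_pos: [0.6189, -0.2994, 0.0708]
ee_rot: [0.002, 0.965, 0.261, 0.002]
force: [0.3, -0.5, -0.2]
opening: 0.0503
```

Call:
step_arm(
  motion=[0,0,0,0,0,0,255,0,0,0,0,0,0,255,0,0,0,0,0,0,255,0,0,0,0,0,0,255,0,0,0,0,0,0,255],
)

```text
time: 13.92
tcp_pos: [0.6189, -0.2995, 0.0702]
ee_rot: [0.002, 0.965, 0.261, 0.002]
force: [1.4, -1.8, -0.4]
opening: 0.0279
```

```bash
python3 - <<'E'
from plant import r
from h import *
o=r.get_obs();print(o["tcp_pos"],o["opening"])
p=box(.003,-.022,.068+.13);print(p);go(o,p,RT)
T=rot(o["ee_rot"]);print("turn about z only then; world delta",p-o["tcp_pos"])
E
```

```text
[ 0.61887855 -0.29951811  0.07022925] 0.027905153084190375
[0.43146472 0.2498826  0.1985833 ]
shift [ 0.1154 -0.5685 -0.1303] turn [-0.4873  0.2195 -0.822 ]
turn about z only then; world delta [-0.18741383  0.54940071  0.12835405]
```

Call:
step_arm(
  motion=[0,0,-0.02,0,0,0,255,0,0,-0.06,0,0,0,255,0,0,-0.06,0,0,0,255,0,0,-0.02,0,0,0,255,0.01,-0.055,0,0,0,0,255,0.01,-0.055,0,0,0,0,255,0.01,-0.055,0,0,0,0,255,0.01,-0.055,0,0,0,0,255,0.01,-0.055,0,0,0,0,255,0.01,-0.055,0,0,0,0,255],
)

```text
time: 15.18
tcp_pos: [0.502, 0.0181, 0.2284]
ee_rot: [0.001, 0.965, 0.261, 0.001]
force: [1.1, 0.9, -4.8]
opening: 0.0275
```

Call:
step_arm(
  motion=[0,0,0,-0.0812,0.0366,-0.137,255,0,0,0,-0.0812,0.0366,-0.137,255,0,0,0,-0.0812,0.0366,-0.137,255,0,0,0,-0.0812,0.0366,-0.137,255,0,0,0,-0.0812,0.0366,-0.137,255,0,0,0,-0.0812,0.0366,-0.137,255,0,0,0,0,0,0,255],
)

```text
time: 16.05
tcp_pos: [0.5017, 0.0165, 0.2278]
ee_rot: [0.198, 0.749, 0.611, 0.162]
force: [0.3, 0.6, -4.4]
opening: 0.0276
```

```bash
python3 st.py; python3 - <<'E'
from plant import r
from h import *
o=r.get_obs();print(o["tcp_pos"],o["opening"],o["force"])
go(o,box(.003,-.022,.068+.145),RT)
E
```

```text
16.05 force box axes [-2.02  0.6  -3.9 ] box tcp [ 0.1175 -0.2367  0.1656] 0.027635955040681604
[0.50173871 0.01645533 0.22778406] 0.027635955040681604 [ 0.31768392  0.55125659 -4.38922626]
shift [ 0.2145 -0.1152 -0.0467] turn [-0.0056 -0.0003 -0.002 ]
```

Call:
step_arm(
  motion=[0,0,-0.055,0,0,0,255,0,-0.0575,0,0,0,0,255,0,-0.0575,0,-0.0056,0,0,255,0.0536,0,0,0,0,0,255,0.0536,0,0,0,0,0,255,0.0536,0,0,0,0,0,255,0.0536,0,0,0,0,0,255,0,0,0,0,0,0,255],
)

```text
time: 17.05
tcp_pos: [0.4208, 0.2466, 0.2189]
ee_rot: [0.201, 0.748, 0.611, 0.165]
force: [-1.4, -0.6, -4.1]
opening: 0.0272
```

```bash
python3 look.py w5 -.021
```

```text
force [-1.41 -0.59 -4.13] box tcp [ 0.0047 -0.0273  0.2205]
shift [ 0.0062 -0.0049  0.1335] turn [ 0.0017 -0.0012 -0.0001]
shank 0.01 y mid -0.0019 w 0.0227 x edge 0.0072
shank 0.03 y mid -0.0026 w 0.0228 x edge 0.0072
shank 0.05 y mid -0.0031 w 0.0226 x edge 0.0073
shank 0.06 y mid -0.0035 w 0.0227 x edge 0.0074
x wall [-0.0241 -0.0205 -0.0167]
x wall [0.0173 0.0209 0.0246]
divider [-0.0055 -0.0012  0.0026]
divider [-0.047  -0.0423 -0.0394]
```

Call:
step_arm(
  motion=[0.011,-0.0005,0,0,0,0,255,0,0,0.025,0,0,0,255,0,0,0.025,0,0,0,255,0,0,0.02,0,0,0,255,0,0,0,0,0,0,255],
)

```text
time: 17.73
tcp_pos: [0.4568, 0.2462, 0.1576]
ee_rot: [0.201, 0.749, 0.61, 0.163]
force: [-0.0, 0.4, -4.5]
opening: 0.0273
```

```bash
python3 look.py w6 -.021
```

```text
force [-0.04  0.43 -4.52] box tcp [ 0.0047 -0.0206  0.1497]
shift [-0.0003 -0.0047  0.0627] turn [ 0.0008  0.0024 -0.0024]
shank 0.01 y mid -0.002 w 0.0228 x edge 0.007
shank 0.03 y mid -0.0023 w 0.0222 x edge 0.0069
shank 0.05 y mid -0.0029 w 0.0223 x edge 0.0069
shank 0.06 y mid -0.0033 w 0.0225 x edge 0.007
x wall [-0.0245 -0.0205 -0.0169]
x wall [0.017  0.0208 0.0247]
divider [-0.0045 -0.0003  0.0026]
```

View pics/w6.png

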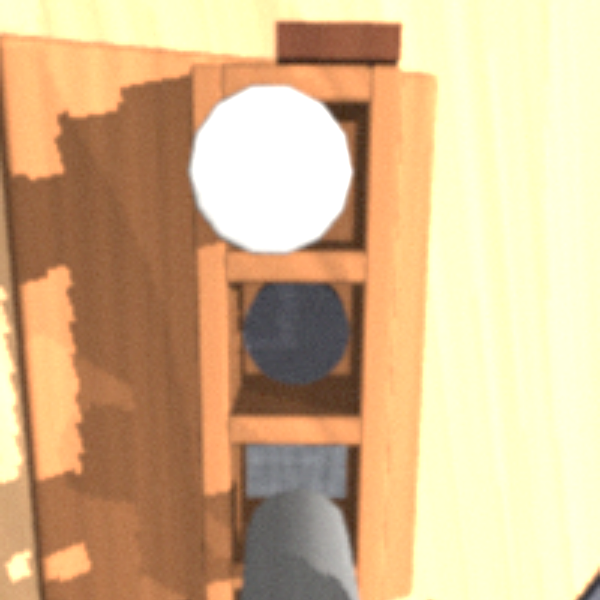

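Call:
step_arm(
  motion=[0.0045,-0.0005,0,0,0,0,255,0,0,0.008,0,0,0,255,0,0,0.008,0,0,0,255,0,0,0.008,0,0,0,255,0,0,0.008,0,0,0,255,0,0,0,0,0,0,255],
)

```text
time: 18.52
tcp_pos: [0.4729, 0.2483, 0.1299]
ee_rot: [0.201, 0.748, 0.611, 0.164]
force: [0.5, 0.6, -5.2]
opening: 0.0273
```

```bash
python3 look.py w7 -.021;python3 st.py
```

```text
force [ 0.53  0.58 -5.16] box tcp [ 0.0041 -0.0153  0.118 ]
shift [-0.0057 -0.0042  0.031 ] turn [ 0.0018  0.0004 -0.0001]
shank 0.01 y mid -0.0018 w 0.0227 x edge 0.007
shank 0.03 y mid -0.0025 w 0.0225 x edge 0.0069
shank 0.05 y mid 0.0 w 0.0399 x edge 0.018
shank 0.06 y mid -0.0033 w 0.0332 x edge 0.018
x wall [-0.0245 -0.0204 -0.0169]
x wall [0.017  0.0205 0.0248]
divider [-0.0096 -0.0013  0.0027]
18.575 force box axes [-2.29 -0.02 -3.75] box tcp [ 0.0043 -0.0152  0.1184] 0.027256518641179624
```

Call:
step_arm(
  motion=[0,0,0.009,0,0,0,255,0,0,0.009,0,0,0,255,0,0,0.009,0,0,0,255,0,0,0.005,0,0,0,255,0,0,0.0015,0,0,0,255,0,0,0,0,0,0,255],
)

```text
time: 19.32
tcp_pos: [0.4894, 0.2452, 0.1016]
ee_rot: [0.201, 0.748, 0.611, 0.165]
force: [-0.5, -0.5, -4.9]
opening: 0.0278
```

```bash
python3 st.py
```

```text
19.325 force box axes [-2.77 -0.56 -4.03] box tcp [ 0.0045 -0.0151  0.0852] 0.027797326480899196
```

Call:
step_arm(
  motion=[0,0,0.001,0,0,0,255,0,0,0.001,0,0,0,255,0,0,0.001,0,0,0,255,0,0,0,0,0,0,255],
)

```text
time: 19.82
tcp_pos: [0.4902, 0.2455, 0.1008]
ee_rot: [0.202, 0.747, 0.611, 0.166]
force: [-15.6, 2.3, 14.6]
opening: 0.0276
```

```bash
python3 st.py
```

```text
19.825 force box axes [-6.36 -0.84 20.54] box tcp [ 0.0047 -0.0145  0.0841] 0.027570963239061694
```

Call:
step_arm(
  motion=[0,-0.0015,0,0,0,0,255,0,-0.0015,0,0,0,0,255,0,0,0,0,0,0,200,0,0,0,0,0,0,150,0,0,0,0,0,0,60,0,0,0,0,0,0,0,0,0,0,0,0,0,0,0,0,0,0,0,0,0],
)

```text
time: 20.82
tcp_pos: [0.4884, 0.2454, 0.0975]
ee_rot: [0.201, 0.748, 0.611, 0.165]
force: [-0.1, -0.3, 0.3]
opening: 0.0743
```

Call:
step_arm(
  motion=[0,0,-0.03,0,0,0,0,0,0,-0.05,0,0,0,0,0,0,-0.05,0,0,0,0,-0.03,0,-0.03,0,0,0,0,-0.04,0,0,0,0,0,0,0,0,0,0,0,0,0],
)

```text
time: 21.58
tcp_pos: [0.395, 0.1913, 0.2363]
ee_rot: [0.202, 0.748, 0.61, 0.165]
force: [-0.3, -0.4, 0.1]
opening: 0.0884
```

```bash
python3 st.py; python3 chk.py w8; python3 - <<'E'
from plant import r
import cv2
im,_=r.camera("scene");cv2.imwrite("pics/s2.png",im[...,::-1])
E
```

```text
21.575 force box axes [-0.12 -0.47  0.23] box tcp [ 0.001  -0.0866  0.2427] 0.0884499534911212
-0.063 909 top z [0.1361 0.1376] mid [-0.0081 -0.0605  0.1323]
-0.021 965 top z [0.136  0.1371] mid [-0.0086 -0.0199  0.132 ]
0.063 1191 top z [0.1196 0.1203] mid [-0.0029  0.0586  0.1181]
shift [-0.4395  0.2558  0.1905] turn [ 0.4949 -0.2231  0.8239]
```

View pics/w8.png

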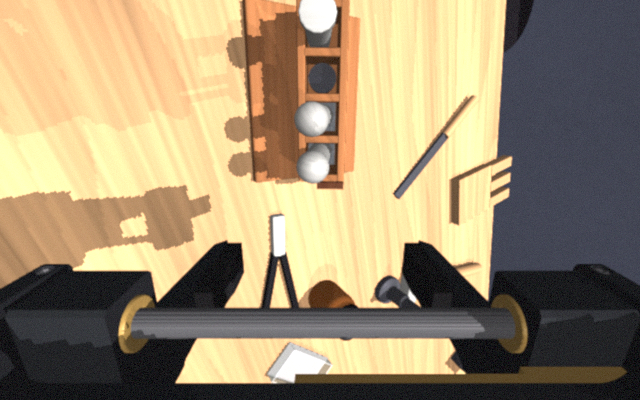

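View pics/s2.png

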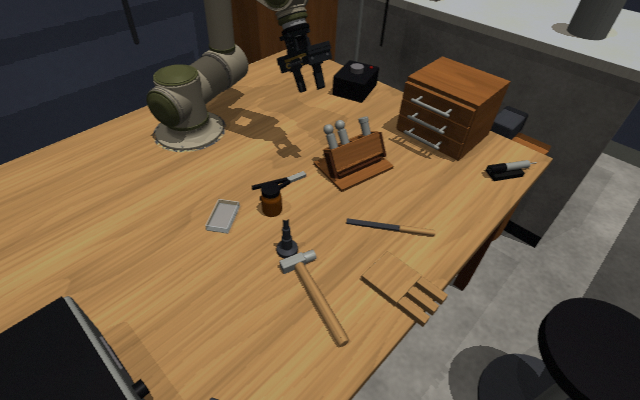

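The wrist view shows both balls at (313,118) and (313,166), with equal tops at box z 0.136. In the scene view the other items have not moved and the gripper is clear. Handing in.

```bash
python3 -c "
from plant import r
print(r.job_done())"
```

```text
the job is handed in; nothing more can be done
None
```

Both punches are standing ball up and fully home, in the box cells at y = -63 mm and y = -21 mm. I lowered each one in until it met the felt before letting go.

- **Stub:** a wrist-camera look beforehand showed it in the +21 cell (top at 34 mm), so I never used that cell.
- **Final check:** both ball tops measured about 136 mm in box z, against 135 mm expected and 158 mm if on the stub. The flat punch measured 120 mm, as before.
- **Surroundings:** the last scene picture showed the other items where they were, with the gripper open and clear. I handed in at about 22 s. The highest wrist force I read between moves was about 21 N.
- **Disagreements:** the second punch sat about 6 mm off-centre in the pads, which I corrected for before lowering. At contact its foot height worked out about 1.5 mm higher than the first's. The final measurement showed both at the same height.

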